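# Tip the white reference block out of its case

### The arm

A 6-joint arm with a two-finger parallel gripper is mounted at the origin on a cart in front of the work surface, level with it; the furniture and walls round the work are solid. World frame = base frame: x ahead of the robot, y to its left, z up, the work surface at z = 0. Lengths are in m, angles in degrees, forces in N, time in s.
With the tool pointing down it reaches from about 0.4 to 0.825 m from the base axis. Payload 7 kg.
Tool frame: the origin (TCP) lies at the very end of the fingers, on their centre line; the grasp point (between the pads) lies 19 mm behind it (r.hold_point_z is the distance from the TCP to the grasp point, in m); z points along the fingers, y is the direction in which the jaws open and shut (so a half turn about z gives the same grasp; the last joint's range is limited). The gripper opens to 88 mm and grips with 3 to 60 N. Pads are 19 mm wide; open, the fingers measure 130 mm over their backs; the gripper's body (78 mm by 193 mm) begins 47 mm behind the grasp point.
Start: joints at [16.507, 20.546, 0.682, 0, -70.136, -16.507], TCP at [0.675, -0, 0.227] pointing down, gripper open.
Joint ranges: [-176.03, 176.03], [-82.01, 121.73], [-58.28, 71.71], [-173.87, 95.51], [-174.79, -0.11], [-173.66, 173.66]. Speed limits (degrees/s): [136.94, 136.94, 172.46, 180, 180, 180].

### API

Orientations are given as [roll, pitch, yaw] about the fixed x, y, z axes, in that order (R = Rz(yaw) Ry(pitch) Rx(roll)).
In Python, from plant import r gives the robot as it stands. The module is installed in compiled form; this text tells all that it offers.
- The arm moves only by the shell command python3 -m inch 'ROWS' [FORCE]. ROWS is text: rows parted by semicolons, each of 7 numbers parted by spaces: the shift along the tool's x, y, z in m, then the turn, a rotation vector about the tool's x, y, z in rad, then the opening, from 0 (shut) to 1 (fully open). In form: tx ty tz ax ay az jaw; .... A call has 1 to 20 rows; each row shifts and turns the commanded pose from where the row before left it, along the tool's axes as they then stand; what a row does not reach is not made up. A row lasts 1/12 s, in which the tool goes at most 41.7 mm and 7.16 degrees, less where a joint would pass 70% of its speed; a pose out of reach is approached as far as the arm can. A call with a gripper value outside its range is refused whole. The fingers move at their own pace and stop on an object; FORCE is the grip in N (left out, the last holds). Time passes only in rows, so rows that do not move let the fingers close. It gives the time, the measured TCP pose, the force and the opening at its end, in the units of the state.
- r.get_state(): the state, without advancing time (a new reading comes with each control period).
- r.capture(name): name is "scene" or "side" or "wrist"; returns the picture (420x560x3 uint8, red, green, blue); there is no depth.
- r.camera_params(name): a dict with "vfov" (degrees; the focal length in pixels is half the picture's height over the tangent of half this angle, whatever the lens; pixels are square), "cx", "cy" (the principal point, pixels), "R" (3x3) and "t" (3): a world point X has camera coordinates R X + t. Camera axes: x right, y down, z forward; pixel columns grow to the right and rows downward; lengths in m; the calibration is good to about 2 mm. A picture is of the moment at which its call begins: read the wrist's pose just before it. camera_params takes no time and is no camera call; for the wrist camera it gives the pose at the moment of the call.
- r.close_job(): hands the job in, once; it reports no verdict.
Trained networks look in the newest picture that a camera, given by its name, has taken for a name from the list of things; names that differ only in an ending like _2 or _b are one class to them, and where a whole thing is asked for, a point or a joint stands for the part that bears it (a point fixed in the world has none). Each returns a list of dicts, best first, with "p" (0 to 1); they miss things now and then, are a little off and sometimes report something else, mostly with a low value. They report only what shows in the picture. A call takes as long as a camera call. They do not tell look-alikes from the thing itself.
- r.recognise(target, camera): "xy" ([column, row] in pixels, amid what is visible of it).
The state is a dict: "time_s": time; "joints": joint angles; "qd": joint speeds; "joint_torque": joint torques, N m; "tcp_pos": TCP position; "eef_rot": TCP orientation; "contact_force": force on the tool from outside, world axes, zero at the start; "moment": the same for the moment, N m; "gripper_width": finger opening in m.
Only numpy, scipy, OpenCV 4.12 (cv2) and the standard library are available. Lean on these libraries where they do the work, as an engineer would, in place of code of your own. Each camera call takes 0.05 s, during which the arm holds its last target.

### The job

Take the white reflectance block out of the storage case: it lies flush in its pocket, so push its dotted end, the end nearer the robot, down into the well until the far end tips up and stays up, then grip the raised end. Lay the block gently, dotted face up, on the dark mat inside the yellow frame, lengthwise along the frame, and let go. Leave the grey and the black block lying in their pockets.

Things in the scene. Friction and masses are not known exactly. Their poses are not given: they have to be found in the camera images.
- white_block: White block, 90 x 44 x 18 mm, 0.1 to 0.2 kg, lying in one of the case's three pockets. Origin at its centre, half-way up; x lengthwise away from the dotted end (10 mm dark dot on the top face, 36 mm from the centre towards -x, nearer the robot), y across, z out of the top. Tipped (see the black block), its far end is gripped across the 44 mm above the case top, tool upright or leaning with it.
- grey_block: Grey block, same size, axes and seat; leave alone. The fixed blue-green case: 46 mm high, pockets 56 mm apart along y, 46 mm wide, block tops flush with its top; play 1 mm at the far end, 5 mm at the dotted end. A block lies on a ledge that ends 2 mm from its centre towards the dot; from there to the front wall is an empty well, 23 mm deeper than the ledge.
- black_block: Black block, same size, axes and seat; leave alone. How a block tips: shut fingers on the dot press it some 17 mm down (a few N), going about 6 mm towards the front wall on the way; it tips about 32 degrees, the dotted end rests on the well's floor by the front wall, the far end stands about 24 mm up, and it stays so when the fingers leave.
- mat_centre (a point): Centre of the top of a fixed dark mat, 170 x 130 mm, 6 mm high, with a yellow line frame 130 x 84 mm inside. x along the frame's length, y along its width, z up.
Things that resemble listed ones, but are neither listed nor needed, are in the scene too. What is shaped like the white_block but purple is not meant.

How it is judged:
By the outcome, as a careful person would: the job done as asked, in the order asked, and still so for the second after the job is handed in, with the robot touching nothing.
It also fails if it takes over 45 s, if anything falls off the work surface, if the arm or the gripper's body presses on something with over 40 N, if the wrist force passes 120 N, or if a joint passes its speed limit or range.

## Working session

There is one attempt and no reset: what is moved stays moved. The work goes in short steps, Python scripts to look and compute and a shell command to move; the robot and the scene stay as the last step left them, time stands still between calls to the robot, and variables do not carry over. Pictures are saved under pics/ and viewed, and the job is handed in when it is done.

```bash
mkdir -p pics
cat > h.py <<'E'
import numpy as np, cv2
from plant import r
def cap(n,f):
    p=r.camera_params(n); im=r.capture(n); cv2.imwrite('pics/'+f,im[:,:,::-1]); return im,p
def ray(p,px):
    f=210/np.tan(np.radians(p['vfov']/2)); d=np.array([(px[0]-p['cx'])/f,(px[1]-p['cy'])/f,1.])
    R=np.array(p['R']);t=np.array(p['t']); return -R.T@t, R.T@d
def onz(p,px,z):
    c,d=ray(p,px); return c+d*(z-c[2])/d[2]
def proj(p,X):
    f=210/np.tan(np.radians(p['vfov']/2)); q=np.array(p['R'])@np.array(X)+np.array(p['t']); return [p['cx']+f*q[0]/q[2],p['cy']+f*q[1]/q[2]]
E
python3 - <<'E'
from h import *
for n in ['scene','side','wrist']:
    im,p=cap(n,n+'0.png'); print(n,p)
    for t in ['white_block','grey_block','black_block','mat_centre']:
        print(t,[(x['xy'],round(x['p'],2)) for x in r.recognise(t,n)][:4])
print(r.get_state())
E
```

```text
scene {'vfov': 51.626457942916105, 'cx': 275.392051733649, 'cy': 213.74451053322153, 'R': array([[-0.60655149, -0.79470298, -0.02329074],
       [-0.32810512,  0.27689293, -0.90314857],
       [ 0.7241839 , -0.5401643 , -0.42869594]]), 't': array([0.36088017, 0.25821203, 0.4655526 ])}
white_block [([176.1, 306.5], 0.95), ([254.0, 219.0], 0.65), ([267.4, 249.1], 0.55)]
grey_block [([246.5, 263.9], 0.77)]
black_block [([283.2, 239.5], 0.81)]
mat_centre [([383.5, 237.2], 0.79)]
side {'vfov': 46.30892892274561, 'cx': 270.6898976681542, 'cy': 208.28829978669174, 'R': array([[ 0.94223046, -0.33465903, -0.01432092],
       [-0.22056159, -0.58767785, -0.77845188],
       [ 0.25209986,  0.73663972, -0.6275409 ]]), 't': array([-0.54544068,  0.17566825,  1.05680163])}
white_block [([218.1, 177.2], 0.83), ([312.2, 220.8], 0.71), ([241.0, 198.6], 0.65)]
grey_block [([228.9, 189.1], 0.67)]
black_block [([250.5, 209.9], 0.79)]
mat_centre [([257.0, 295.9], 0.66)]
wrist {'vfov': 67.62565917538673, 'cx': 280.53520006380967, 'cy': 205.99459407793967, 'R': array([[-9.99999015e-01,  9.78855879e-05,  1.39
[... 337 characters left out ...]
[453.5, 27.8], 0.85)]
{'time_s': 0.75, 'joints': array([ 1.65067398e+01,  2.05445530e+01,  6.82299551e-01, -6.28600595e-04,
       -7.01370091e+01, -1.65055802e+01]), 'qd': array([-0.03037619, -0.05062178,  0.0517517 ,  0.03369652,  0.0398396 ,
       -0.02309677]), 'joint_torque': array([-1.04382880e-04, -5.82240558e+01,  2.93261397e+01,  7.00145468e+00,
        1.26081513e-02, -2.93059622e-05]), 'tcp_pos': array([ 6.74971762e-01, -1.83920371e-05,  2.26582270e-01]), 'eef_rot': array([-1.79999461e+02,  7.76378656e-04, -8.99990540e+01]), 'contact_force': array([ 0.49508128, -0.31152598,  0.28934945]), 'moment': array([0.00209452, 0.03954151, 0.00439005]), 'gripper_width': 0.08786906004261065}
```

View pics/scene0.png

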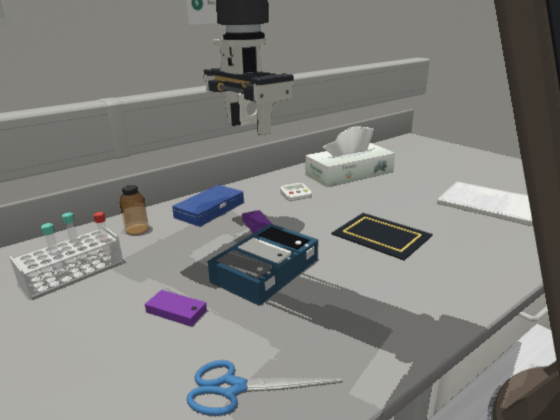

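View pics/side0.png

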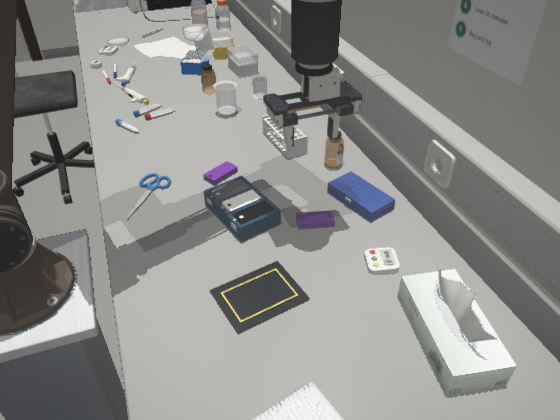

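View pics/wrist0.png

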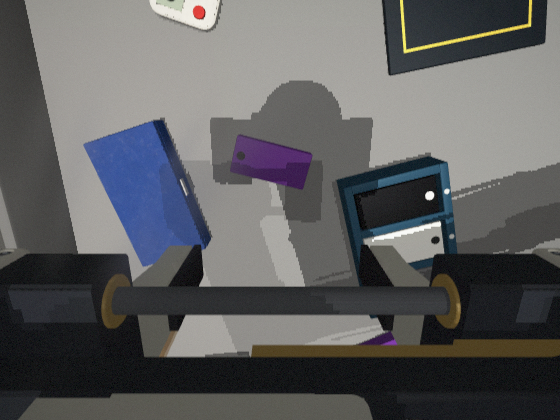

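The three pockets hold, in the scene view, black (283,239), white (267,249) and grey (246,264). The purple look-alikes are at (176,306) and (254,219). The white one in the middle pocket fits the description, so I'll check it in a close crop.

Run:
```python
from h import *
a=cv2.imread('pics/scene0.png')[215:305,195:335]; b=cv2.imread('pics/side0.png')[165:245,190:330]
c=cv2.imread('pics/wrist0.png')[140:280,330:470]
f=lambda x,s:cv2.resize(x,None,fx=s,fy=s,interpolation=cv2.INTER_CUBIC)
o=np.zeros((600,800,3),np.uint8); A=f(a,3);o[:270,:420]=A;B=f(b,3);o[280:520,:420]=B;C=f(c,2.6);o[:364,430:794]=C
cv2.imwrite('pics/crop0.png',o)
```

```text
(no output)
```

View pics/crop0.png

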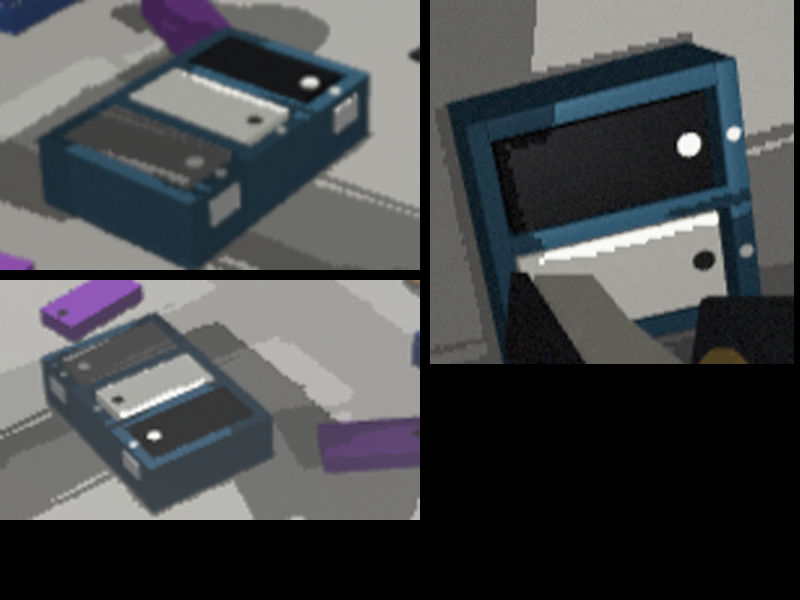

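Run:
```python
from h import *
P={n:r.camera_params(n) for n in ['scene','side','wrist']}
o=lambda n,x,y,z=.046:print(n,np.round(onz(P[n],(x,y),z),4))
print('white dot');o('scene',279.8,254.8);o('side',229,204.5);o('wrist',435.2,239.8)
print('black dot');o('scene',195+310/3,215+82/3);o('side',190+153/3,165+155/3);o('wrist',330+259/2.6,140+145/2.6)
print('grey dot');o('scene',195+195/3,215+161/3);o('side',190+83/3,165+86/3)
print('rim pips w b g');o('scene',195+282/3,215+130/3);o('scene',195+335/3,215+90/3);o('scene',195+221/3,215+173/3)
o('wrist',330+316/2.6,140+250/2.6);o('wrist',330+304/2.6,140+134/2.6)
print('case corners wrist NL(far), front');
o('wrist',330+18/2.6,140+102/2.6);o('wrist',330+306/2.6,140+58/2.6)
print('white block corners wrist');o('wrist',330+88/2.6,140+256/2.6);o('wrist',330+289/2.6,140+211/2.6)
for n in ['scene','side']:
    im=cv2.imread(f'pics/{n}0.png').astype(int); b,g,R=im[...,0],im[...,1],im[...,2]
    m=((R-b>60)&(g-b>40)).astype(np.uint8)
    if n=='scene': m[:200]=0;m[:,:330]=0;m[:,440:]=0
    else: m[:260]=0;m[330:]=0;m[:,:200]=0;m[:,320:]=0
    ys,xs=np.nonzero(m); W=np.array([onz(P[n],(x,y),.006)[:2] for x,y in zip(xs,ys)])
    (c,s,a)=cv2.minAreaRect((W*1000).astype(np.float32)); print(n,len(xs),c,s,a)
```

```text
white dot
scene [0.4943 0.0657 0.046 ]
side [0.4953 0.0679 0.046 ]
wrist [0.4917 0.0653 0.046 ]
black dot
scene [0.5079 0.0114 0.046 ]
side [0.5094 0.013  0.046 ]
wrist [0.5059 0.0116 0.046 ]
grey dot
scene [0.4798 0.1191 0.046 ]
side [0.4805 0.1204 0.046 ]
rim pips w b g
scene [0.4746 0.0606 0.046 ]
scene [0.4905 0.0061 0.046 ]
scene [0.4608 0.1151 0.046 ]
wrist [0.4733 0.0607 0.046 ]
wrist [0.4872 0.0067 0.046 ]
case corners wrist NL(far), front
wrist [ 0.611  -0.0073  0.046 ]
wrist [ 0.4916 -0.0261  0.046 ]
white block corners wrist
wrist [0.5756 0.0635 0.046 ]
wrist [0.4883 0.042  0.046 ]
scene 249 (483.76416015625, -196.479736328125) (138.81944274902344, 93.71231842041016) 11.03089427947998
side 317 (483.3707275390625, -194.73117065429688) (136.56076049804688, 91.50923156738281) 11.178993225097656
```

The crop confirms it: the white block is in the middle pocket. The dot is at about (0.494, 0.066), the case yaw is about 14.8°, and the mat centre is about (0.4836, -0.1956) with a yaw of 11°. The three cameras agree to about 2 mm.

I'll shut the fingers, turn the tool +75.2° so the jaws lie across the block, and go above the dot.

```bash
python3 -m inch '0 0 0 0 0 0.1193 0;0 0 0 0 0 0.1193 0;0 0 0 0 0 0.1193 0;0 0 0 0 0 0.1193 0;0 0 0 0 0 0.1193 0;0 0 0 0 0 0.1193 0;0 0 0 0 0 0.1193 0;0 0 0 0 0 0.1193 0;0 0 0 0 0 0.1193 0;0 0 0 0 0 0.1193 0;0 0 0 0 0 0.1193 0;0.0176 0.01226 0.008 0 0 0 0;0.0176 0.01226 0.008 0 0 0 0;0.0176 0.01226 0.008 0 0 0 0;0.0176 0.01226 0.008 0 0 0 0;0.0176 0.01226 0.008 0 0 0 0;0.0176 0.01226 0.008 0 0 0 0;0.0176 0.01226 0.008 0 0 0 0;0.0176 0.01226 0.008 0 0 0 0;0.0176 0.01226 0.008 0 0 0 0' 30
python3 - <<'E'
from h import *
im,p=cap('wrist','w1.png'); s=r.get_state(); print(s['tcp_pos'],s['eef_rot'],s['joints'])
for t in ['white_block']: print(r.recognise(t,'wrist'))
E
```

```text
time_s: 2.42
tcp_pos: [0.4927, 0.0664, 0.1544]
eef_rot: [180.0, 0.0, -165.2]
contact_force: [0.2, 0.0, 0.0]
gripper_width: 0.0005
[0.48866476 0.06633405 0.15280057] [ 1.79937974e+02 -1.58365782e-01 -1.65258950e+02] [  30.53284254    7.16261702  -27.62820978   -0.1249507   -55.34474567
 -105.72070458]
[{'xy': [448.4, 253.8], 'p': 0.96}, {'xy': [280.1, 218.7], 'p': 0.72}, {'xy': [143.6, 340.2], 'p': 0.62}]
```

View pics/w1.png

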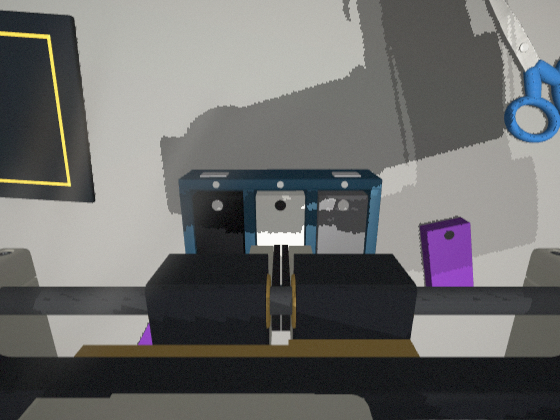

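The wrist view has the white block in the middle with its dot at (280,205). The jaws are aligned with the case. Next I'll refine the dot position from here.

Run:
```python
from h import *
s=r.get_state(); p=r.camera_params('wrist'); im,_=cap('wrist','w2.png'); print(s['tcp_pos'],s['eef_rot'])
c=im[160:260,170:390]; cv2.imwrite('pics/c2.png',cv2.resize(c[:,:,::-1],None,fx=3.5,fy=3.5,interpolation=cv2.INTER_CUBIC))
g=im[195:220,262:300].min(2); m=(g<60)&(np.ptp(im[195:220,262:300].astype(int),axis=2)<25)
ys,xs=np.nonzero(m); print(len(xs),xs.mean()+262,ys.mean()+195)
d=(xs.mean()+262,ys.mean()+195); print(onz(p,d,.046)); print(proj(p,s['tcp_pos']))
for q in [(216,184.5),(280,184.5),(344.5,184.5)]: print(onz(p,q,.046))
```

```text
[0.49055622 0.06626988 0.15376205] [ 1.79972487e+02 -1.07372954e-01 -1.65143703e+02]
80 279.3375 207.875
[0.49271478 0.06476251 0.046     ]
[np.float64(282.6345274292628), np.float64(262.8697433730878)]
[0.48617759 0.0060232  0.046     ]
[0.47192858 0.05987263 0.046     ]
[0.45755512 0.11419237 0.046     ]
```

View pics/c2.png

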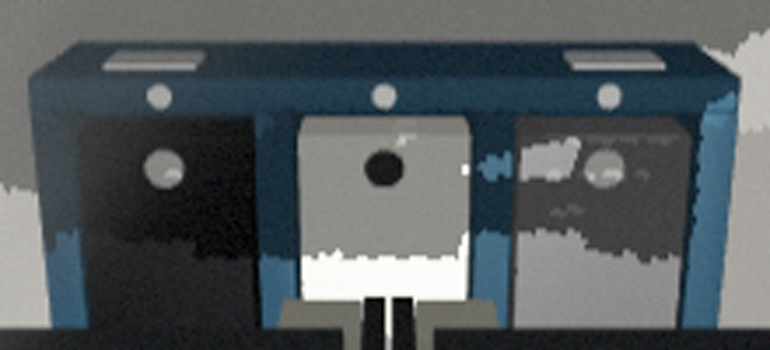

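```bash
python3 -m inch '0 0 0.018 0 0 0 0;0 0 0.018 0 0 0 0;0 0 0.018 0 0 0 0;0 0 0.018 0 0 0 0;0 0 0.018 0 0 0 0;0 0 0.005 0 0 0 0;0 0 0.005 0 0 0 0;0 0 0 0 0 0 0;0 0 0 0 0 0 0;0 0 0 0 0 0 0'
python3 - <<'E'
from h import *
s=r.get_state();print(s['tcp_pos'],s['eef_rot'])
im,p=cap('side','s3.png');i2,p2=cap('scene','k3.png')
a=cv2.resize(im[140:260,180:300],None,fx=3.2,fy=3.2,interpolation=2);b=cv2.resize(i2[190:310,190:350],None,fx=2.5,fy=2.5,interpolation=2)
o=np.zeros((400,800,3),np.uint8);o[:384,:384]=a;o[:300,400:800]=b;cv2.imwrite('pics/c3.png',o[:,:,::-1])
E
```

```text
time_s: 3.4
tcp_pos: [0.4944, 0.0665, 0.0555]
eef_rot: [180.0, 0.1, -165.2]
contact_force: [0.5, -0.8, 0.9]
gripper_width: 0.0008
[0.49443112 0.06646924 0.05550878] [ 1.79986630e+02  9.24437791e-02 -1.65179265e+02]
```

View pics/c3.png

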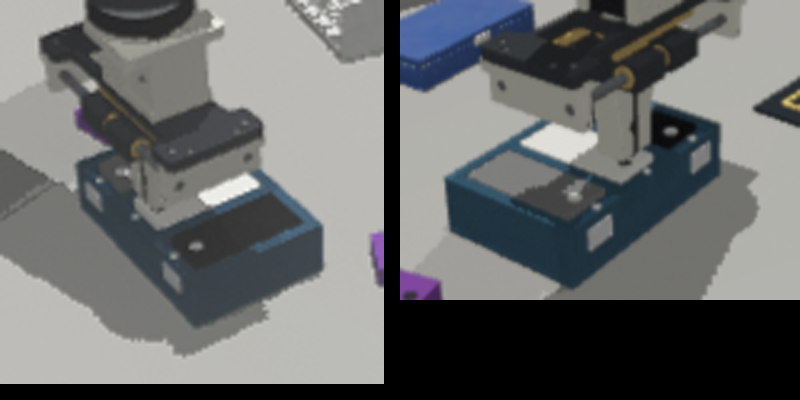

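The fingers are over the white dot, about 9 mm above it. I'll press in stages and watch the force.

```bash
python3 -m inch '0 0 0.002 0 0 0 0;0 0 0.002 0 0 0 0;0 0 0.002 0 0 0 0;0 0 0.002 0 0 0 0;0 0 0.002 0 0 0 0;0.0006 0 0.0015 0 0 0 0;0.0006 0 0.0015 0 0 0 0;0.0006 0 0.0015 0 0 0 0;0.0006 0 0.0015 0 0 0 0;0 0 0 0 0 0 0'; python3 -m inch '0.0006 0 0.0015 0 0 0 0;0.0006 0 0.0015 0 0 0 0;0.0006 0 0.0015 0 0 0 0;0 0 0 0 0 0 0'
```

```text
time_s: 4.33
tcp_pos: [0.4914, 0.0656, 0.0384]
eef_rot: [180.0, 0.0, -165.2]
contact_force: [0.6, 1.2, 0.3]
gripper_width: 0.0003
time_s: 4.67
tcp_pos: [0.4913, 0.0659, 0.0346]
eef_rot: [180.0, 0.2, -165.1]
contact_force: [5.9, 1.1, 0.2]
gripper_width: 0.0002
```

There's a sideways push of 5.9 N, so the fingers may be at the front rim. I'll look before going on.

Run:
```python
from h import *
s=r.get_state();print(s['tcp_pos'],s['contact_force'])
im,p=cap('side','s4.png');i2,p2=cap('scene','k4.png')
a=cv2.resize(im[140:260,180:300],None,fx=3.2,fy=3.2,interpolation=2);b=cv2.resize(i2[190:310,190:350],None,fx=2.5,fy=2.5,interpolation=2)
o=np.zeros((400,800,3),np.uint8);o[:384,:384]=a;o[:300,400:800]=b;cv2.imwrite('pics/c4.png',o[:,:,::-1])
```

```text
[0.49131945 0.06592526 0.03459001] [5.93402481 1.08706801 0.22100931]
```

View pics/c4.png

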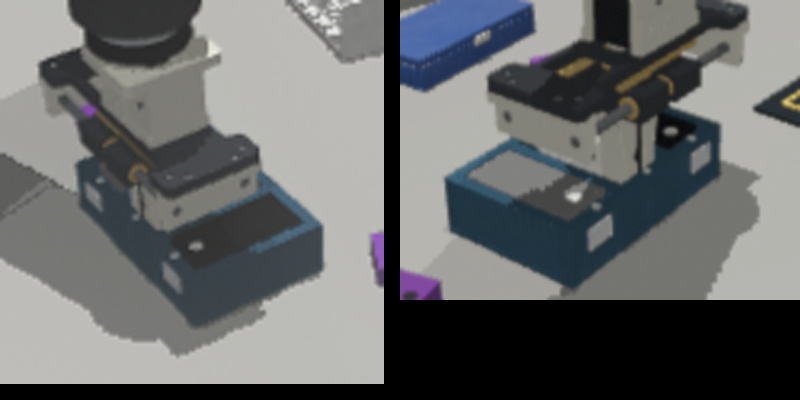

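```bash
python3 -m inch '-0.001 0 0.001 0 0 0 0;0 0 0.0015 0 0 0 0;0 0 0.0015 0 0 0 0;0 0 0 0 0 0 0;0 0 0 0 0 0 0'; python3 -m inch '0 0 0.001 0 0 0 0;0 0 0.001 0 0 0 0;0 0 0 0 0 0 0'
```

```text
time_s: 5.18
tcp_pos: [0.4915, 0.0657, 0.0311]
eef_rot: [-180.0, 0.1, -165.1]
contact_force: [0.3, 0.6, 14.1]
gripper_width: 0.0002
time_s: 5.43
tcp_pos: [0.4918, 0.0658, 0.0305]
eef_rot: [-180.0, 0.2, -165.1]
contact_force: [-5.4, 0.6, 30.7]
gripper_width: 0.0008
```

The force rose to 30 N at 15.5 mm down, so it has bottomed. I'll lift off and look.

```bash
python3 -m inch '0 0 -0.003 0 0 0 0;0 0 -0.006 0 0 0 0;0 0 -0.010 0 0 0 0;0 0 -0.020 0 0 0 0;0 0 -0.030 0 0 0 0;0 0 -0.030 0 0 0 0;0 0 -0.030 0 0 0 0;0 0 0 0 0 0 0.9;0 0 0 0 0 0 0.9'
python3 - <<'E'
from h import *
s=r.get_state();print(s['tcp_pos'],s['contact_force'])
im,p=cap('side','s5.png');i2,p2=cap('scene','k5.png')
a=cv2.resize(im[140:260,180:300],None,fx=3.2,fy=3.2,interpolation=2);b=cv2.resize(i2[190:310,190:350],None,fx=2.5,fy=2.5,interpolation=2)
o=np.zeros((400,800,3),np.uint8);o[:384,:384]=a;o[:300,400:800]=b;cv2.imwrite('pics/c5.png',o[:,:,::-1])
s=r.get_state();print(s['tcp_pos'],s['eef_rot']);print(r.camera_params('wrist'));cap('wrist','w5.png')
E
```

```text
time_s: 6.18
tcp_pos: [0.4901, 0.0653, 0.1579]
eef_rot: [180.0, 0.1, -165.2]
contact_force: [-0.9, -0.9, -0.4]
gripper_width: 0.0091
[0.49012588 0.06531169 0.15789049] [-0.90421048 -0.88828586 -0.4364107 ]
[0.48908805 0.06482681 0.1558884 ] [ 1.79995252e+02 -1.54021733e-01 -1.65223842e+02]
{'vfov': 67.62565917538673, 'cx': 280.53520006380967, 'cy': 205.99459407793967, 'R': array([[-0.25496788,  0.96694792,  0.00176321],
       [ 0.92408986,  0.24312925,  0.29486624],
       [ 0.28469161,  0.07681078, -0.95553691]]), 't': array([ 0.06292672, -0.48181426,  0.18061757])}
```

View pics/c5.png

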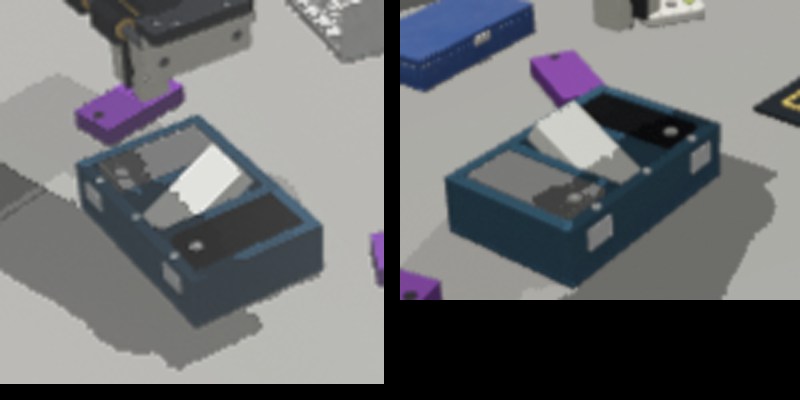

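View pics/w5.png

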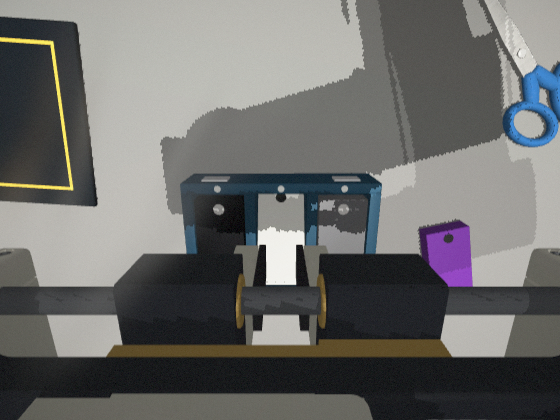

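The block tipped and stays up, with its far end raised. I'll triangulate the raised edge from the scene and side views in an enlarged crop.

Run:
```python
from h import *
a=cv2.imread('pics/side0.png')
s=cv2.imread('pics/s5.png')[170:220,215:265];k=cv2.imread('pics/k5.png')[220:270,230:300]
P=[('scene',k,230,220),('side',s,215,170)]
o=np.zeros((560,800,3),np.uint8)
A=cv2.resize(k,None,fx=6,fy=6,interpolation=2);B=cv2.resize(s,None,fx=7,fy=7,interpolation=2)
o[:300,:420]=A;o[:350,440:790]=B;cv2.imwrite('pics/c6.png',o)
```

```text
(no output)
```

View pics/c6.png

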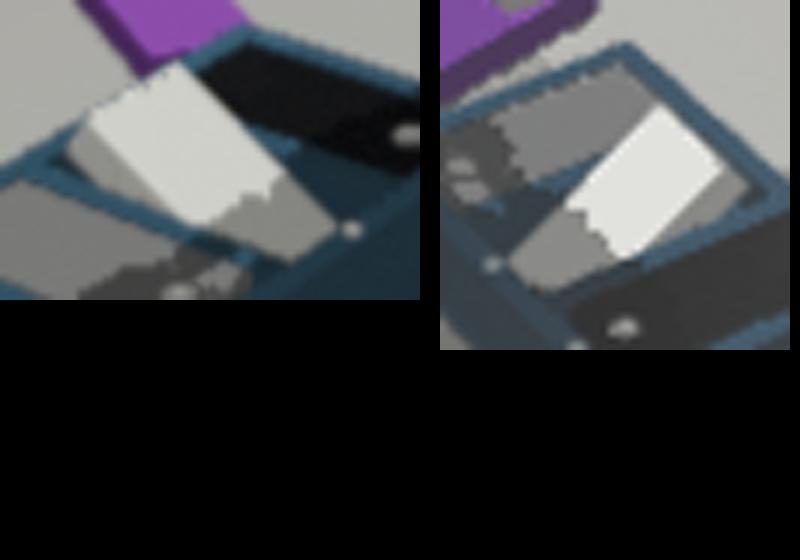

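Run:
```python
from h import *
ps,pd=r.camera_params('scene'),r.camera_params('side')
def tri(a,b):
    c1,d1=ray(ps,a);c2,d2=ray(pd,b)
    M=np.stack([d1,-d2],1);t=np.linalg.lstsq(M,c2-c1,rcond=None)[0];q1=c1+d1*t[0];q2=c2+d2*t[1]
    return (q1+q2)/2,np.linalg.norm(q1-q2)
yw=np.radians(14.8);C=np.array([.4938,.0660])+.036*np.array([np.cos(yw),np.sin(yw)])
ex=np.array([np.cos(yw),np.sin(yw)]);ey=np.array([-ex[1],ex[0]]);print(C)
for a,b in [((245,237.8),(246.1,184.7)),((260.3,230.3),(255.7,193.6))]:
    X,e=tri(a,b);print(np.round(X,4),round(e,4),np.round([(X[:2]-C)@ex,(X[:2]-C)@ey],4))
s=r.get_state();print(s['tcp_pos'],(s['tcp_pos'][:2]-C)@ex,(s['tcp_pos'][:2]-C)@ey)
```

```text
[0.52860564 0.07519605]
[0.5505 0.1008 0.0691] 0.0003 [0.0277 0.0192]
[0.5617 0.0597 0.0666] 0.0018 [ 0.0281 -0.0235]
[0.4891319  0.06478509 0.15558782] -0.04082356864746617 1.7838212259978655e-05
```

The raised top edge is at about x=+28 mm from the pocket centre and z≈0.068, which agrees with a 32° tip. I'll lean the tool 32° with the block and approach along the lean, stopping 50 mm short.

```bash
python3 -m inch '0 0 0 0 -0.1117 0 0.75;0 0 0 0 -0.1117 0 0.75;0 0 0 0 -0.1117 0 0.75;0 0 0 0 -0.1117 0 0.75;0 0 0 0 -0.1117 0 0.75;-0.0002 0 0.0124 0 0 0 0.75;-0.0002 0 0.0122 0 0 0 0.75;-0.0002 0 0.0122 0 0 0 0.75;-0.0002 0 0.0122 0 0 0 0.75;-0.0002 0 0.0122 0 0 0 0.75;-0.0002 0 0.0122 0 0 0 0.75;0 0 0 0 0 0 0.75;0 0 0 0 0 0 0.75;0 0 0 0 0 0 0.75;0 0 0 0 0 0 0.75'
python3 - <<'E'
from h import *
yw=np.radians(14.8);C=np.array([.5286,.0752]);ex=np.array([np.cos(yw),np.sin(yw)]);ey=np.array([-ex[1],ex[0]])
s=r.get_state();X=s['tcp_pos'];print((X[:2]-C)@ex,(X[:2]-C)@ey,X[2],s['joints'])
im,p=cap('side','s7.png');i2,p2=cap('scene','k7.png')
a=cv2.resize(im[120:240,180:300],None,fx=3.2,fy=3.2,interpolation=2);b=cv2.resize(i2[170:290,190:350],None,fx=2.5,fy=2.5,interpolation=2)
o=np.zeros((400,800,3),np.uint8);o[:384,:384]=a;o[:300,400:800]=b;cv2.imwrite('pics/c7.png',o[:,:,::-1])
E
```

```text
time_s: 7.58
tcp_pos: [0.5451, 0.0594, 0.1251]
eef_rot: [178.2, 27.3, -165.2]
contact_force: [0.1, -0.4, -0.7]
gripper_width: 0.0658
0.011887034402541546 -0.01946899667006846 0.1251235885151978 [  24.16820385    1.1327086   -58.25890722   37.56392057   -4.20981116
 -135.85030487]
```

View pics/c7.png

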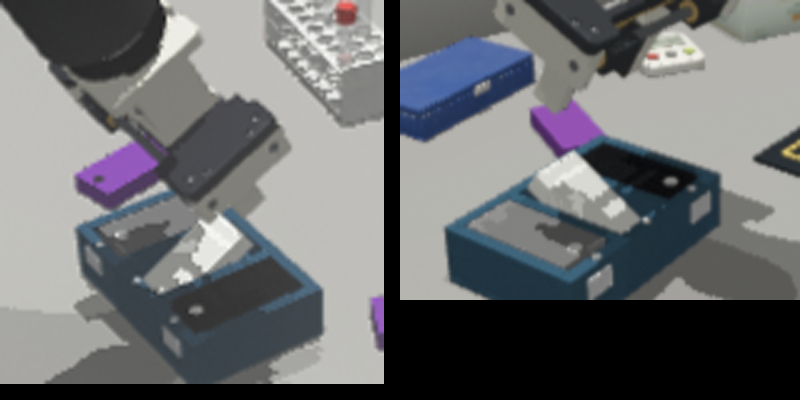

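The full lean runs joint 3 into its limit (-58.26°). I'll back off and use a smaller lean of about 12°, which the task allows.

```bash
python3 -m inch '0 0 -0.01 0 0.09 0 0.75;0 0 -0.01 0 0.09 0 0.75;0 0 -0.01 0 0.09 0 0.75;0 0 0 0 0 0 0.75;0 0 0 0 0 0 0.75;0 0 0 0 0 0 0.75'
cat >> h.py <<'E'
from scipy.spatial.transform import Rotation as Ro
yw=np.radians(14.8);C=np.array([.5286,.0752]);ex=np.array([np.cos(yw),np.sin(yw)]);ey=np.array([-ex[1],ex[0]])
def tgt(x,y,z,lean,yaw=yw):
    # lean>0: body towards the dotted end; returns pos, R (world)
    pos=np.array([*(C+x*ex+y*ey),z]);
    return pos,Ro.from_euler('z',yaw)*Ro.from_matrix(np.array([[-1,0,0],[0,1,0],[0,0,-1.]]))*Ro.from_euler('y',-lean,degrees=True)
def delta(pos,R):
    s=r.get_state();R0=Ro.from_euler('xyz',s['eef_rot'],degrees=True)
    print('tool shift',np.round(R0.inv().apply(pos-s['tcp_pos']),4),'rotvec',np.round((R0.inv()*R).as_rotvec(),4))
    X=s['tcp_pos'];print('case',np.round([(X[:2]-C)@ex,(X[:2]-C)@ey,X[2]],4),'rot',s['eef_rot'],'j',np.round(s['joints'],1),'F',np.round(s['contact_force'],1))
E
python3 - <<'E'
from h import *
delta(*tgt(.010,0,.105,12))
E
```

```text
time_s: 8.18
tcp_pos: [0.552, 0.0373, 0.149]
eef_rot: [-179.4, 18.2, -165.6]
contact_force: [-0.3, -0.1, 0.9]
gripper_width: 0.0658
tool shift [0.0168 0.043  0.0403] rotvec [-0.0122  0.1087 -0.0076]
case [ 0.0129 -0.0426  0.149 ] rot [-179.40908221   18.23057277 -165.61786301] j [  27.2    3.   -39.6    9.2  -30.  -110.2] F [-0.3 -0.1  0.9]
```

```bash
python3 -m inch '0 0 0 -0.006 0.054 -0.004 0.75;0 0.01 0 -0.006 0.054 -0.004 0.75;0 0.012 0 0 0 0 0.75;0 0.012 0 0 0 0 0.75;0 0.009 0 0 0 0 0.75;0 0 0 0 0 0 0.75;0 0 0 0 0 0 0.75;0 0 0 0 0 0 0.75'
python3 - <<'E'
from h import *
delta(*tgt(.010,0,.105,12))
E
```

```text
time_s: 8.85
tcp_pos: [0.5407, 0.0785, 0.1488]
eef_rot: [-180.0, 11.9, -165.2]
contact_force: [-0.2, -0.3, -0.2]
gripper_width: 0.066
tool shift [ 0.0115 -0.      0.0423] rotvec [-0.0005 -0.001   0.0008]
case [1.250e-02 1.000e-04 1.488e-01] rot [-179.95842745   11.94183573 -165.1502448 ] j [  31.2    5.5  -33.7    5.3  -39.5 -110.2] F [-0.2 -0.3 -0.2]
```

```bash
python3 -m inch '0.0023 0 0.0085 0 0 0 0.75;0.0023 0 0.0085 0 0 0 0.75;0.0023 0 0.0085 0 0 0 0.75;0.0023 0 0.0085 0 0 0 0.75;0.0023 0 0.0083 0 0 0 0.75;0 0 0 0 0 0 0.75;0 0 0 0 0 0 0.75;0 0 0 0 0 0 0.75'
python3 - <<'E'
from h import *
delta(*tgt(.021,0,.050,12))
im,p=cap('side','s8.png');i2,p2=cap('scene','k8.png')
a=cv2.resize(im[120:240,180:300],None,fx=3.2,fy=3.2,interpolation=2);b=cv2.resize(i2[170:290,190:350],None,fx=2.5,fy=2.5,interpolation=2)
o=np.zeros((400,800,3),np.uint8);o[:384,:384]=a;o[:300,400:800]=b;cv2.imwrite('pics/c8.png',o[:,:,::-1])
E
```

```text
time_s: 9.52
tcp_pos: [0.5391, 0.0784, 0.1054]
eef_rot: [-180.0, 12.0, -165.2]
contact_force: [0.1, -0.7, 0.8]
gripper_width: 0.0656
tool shift [ 0.0017 -0.0004  0.0563] rotvec [-0.0004 -0.0008  0.0007]
case [0.011  0.0004 0.1054] rot [-179.97103466   11.95516002 -165.15891613] j [  31.3    8.5  -37.4    6.3  -32.8 -111.4] F [ 0.1 -0.7  0.8]
```

View pics/c8.png

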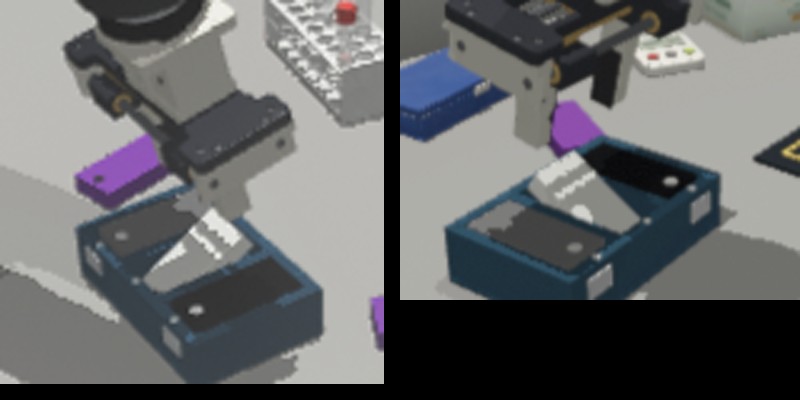

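```bash
python3 -m inch '0.0003 0 0.009 0 0 0 0.75;0.0003 0 0.009 0 0 0 0.75;0.0003 0 0.009 0 0 0 0.75;0.0003 0 0.009 0 0 0 0.75;0.0003 -0.0003 0.009 0 0 0 0.75;0 0 0.005 0 0 0 0.75;0 0 0.003 0 0 0 0.75;0 0 0.0018 0 0 0 0.75;0 0 0 0 0 0 0.75;0 0 0 0 0 0 0.75'
python3 - <<'E'
from h import *
delta(*tgt(.021,0,.050,12))
im,p=cap('side','s9.png');i2,p2=cap('scene','k9.png')
a=cv2.resize(im[120:240,180:300],None,fx=3.2,fy=3.2,interpolation=2);b=cv2.resize(i2[170:290,190:350],None,fx=2.5,fy=2.5,interpolation=2)
o=np.zeros((400,800,3),np.uint8);o[:384,:384]=a;o[:300,400:800]=b;cv2.imwrite('pics/c9.png',o[:,:,::-1])
E
```

```text
time_s: 10.45
tcp_pos: [0.5486, 0.0806, 0.0516]
eef_rot: [-180.0, 12.0, -165.2]
contact_force: [0.4, 1.1, -0.6]
gripper_width: 0.0654
tool shift [ 0.0001 -0.0001  0.0016] rotvec [-0.0002 -0.0005  0.0006]
case [0.0208 0.0001 0.0516] rot [-179.98135814   11.96926285 -165.16614184] j [  30.8   14.   -40.4    8.   -24.4 -112.9] F [ 0.4  1.1 -0.6]
```

View pics/c9.png

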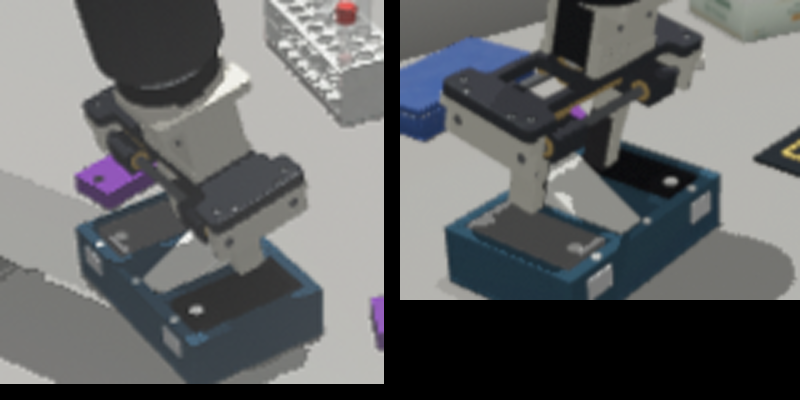

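The fingers straddle the raised end just above the case top. I'll close on it with 40 N.

```bash
python3 -m inch '0 0 0.0008 0 0 0 0.6;0 0 0 0 0 0 0.5;0 0 0 0 0 0 0.4;0 0 0 0 0 0 0.4;0 0 0 0 0 0 0.4;0 0 0 0 0 0 0.4;0 0 0 0 0 0 0.4' 40
python3 - <<'E'
from h import *
delta(*tgt(.021,0,.050,12))
E
```

```text
time_s: 11.13
tcp_pos: [0.5487, 0.0806, 0.0508]
eef_rot: [-180.0, 12.0, -165.2]
contact_force: [-0.7, 0.1, 0.4]
gripper_width: 0.0437
tool shift [ 0.     -0.0001  0.0008] rotvec [-0.0002 -0.0006  0.0006]
case [0.0209 0.0001 0.0508] rot [-179.9826424    11.96438368 -165.16685335] j [  30.8   14.1  -40.4    8.   -24.2 -112.9] F [-0.7  0.1  0.4]
```

```bash
python3 -m inch '0 0 0 0 0 0 0.2;-0.0008 0 -0.0039 0 0 0 0.2;-0.0008 0 -0.0039 0 0 0 0.2;-0.0017 0 -0.0078 0 0 0 0.2;-0.0017 0 -0.0078 0 0 0 0.2;-0.0025 0 -0.0117 0 0 0 0.2;-0.0025 0 -0.0117 0 0 0 0.2;-0.0025 0 -0.0117 0 0 0 0.2;-0.0025 0 -0.0117 0 0 0 0.2;-0.0025 0 -0.0117 0 0 0 0.2;-0.0025 0 -0.0117 0 0 0 0.2;-0.0025 0 -0.0117 0 0 0 0.2;0 0 0 0 0 0 0.2;0 0 0 0 0 0 0.2'
python3 - <<'E'
from h import *
delta(*tgt(.021,0,.157,-20))
im,p=cap('side','s10.png');i2,p2=cap('scene','k10.png')
a=cv2.resize(im[60:240,150:330],None,fx=2.2,fy=2.2,interpolation=2);b=cv2.resize(i2[130:310,190:350],None,fx=2.5,fy=2.5,interpolation=2)
o=np.zeros((450,800,3),np.uint8);o[:396,:396]=a;o[:450,400:800]=b;cv2.imwrite('pics/c10.png',o[:,:,::-1])
E
```

```text
time_s: 12.3
tcp_pos: [0.5491, 0.0809, 0.1595]
eef_rot: [180.0, 12.1, -165.2]
contact_force: [0.3, 0.2, -1.6]
gripper_width: 0.0433
tool shift [ 0.0008 -0.0003  0.0023] rotvec [5.000e-04 5.599e-01 4.000e-04]
case [0.0213 0.0003 0.1595] rot [ 179.9694321    12.07757918 -165.1850584 ] j [  30.9    5.6  -31.9    5.   -41.1 -109.6] F [ 0.3  0.2 -1.6]
```

View pics/c10.png

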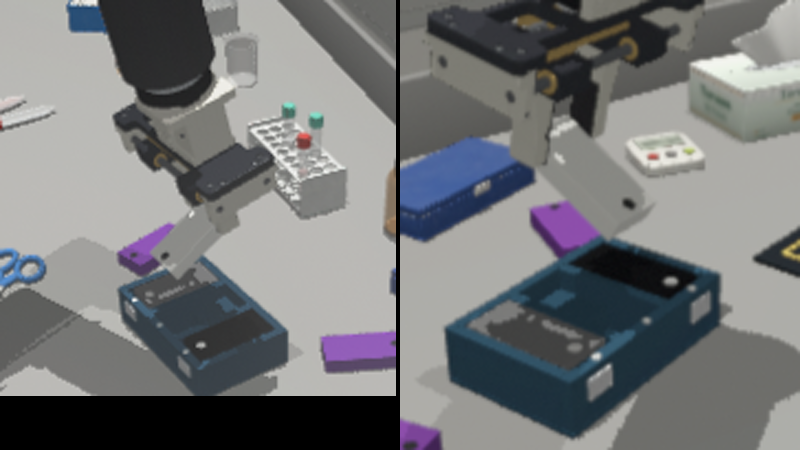

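The block is out and both neighbours are in place. I'll level it with +0.56 rad about tool y and yaw to the mat's 11°.

```bash
python3 -m inch '0 0 0 0 0.112 0 0.2;0 0 0 0 0.112 0 0.2;0 0 0 0 0.112 0 0.2;0 0 0 0 0.112 0 0.2;0 0 0 0 0.112 0 0.2;0 0 0 0 0 0 0.2;0 0 0 0 0 0 0.2'
python3 - <<'E'
from h import *
m=np.radians(11.1);p,R=tgt(0,0,0,-20,m);p=np.array([.513,-.190,.11]);delta(p,R)
E
```

```text
time_s: 12.98
tcp_pos: [0.549, 0.0806, 0.1543]
eef_rot: [-179.9, -20.5, -165.3]
contact_force: [-0.9, -0.6, -1.2]
gripper_width: 0.0434
tool shift [ 0.0816 -0.2525  0.0781] rotvec [-0.0233 -0.0082  0.0598]
case [0.0211 0.     0.1543] rot [-179.92872032  -20.47476915 -165.25064779] j [ 25.8  25.4  -3.2  -3.8 -81.5 -99.8] F [-0.9 -0.6 -1.2]
```

```bash
python3 -m inch '0.0058 -0.018 0.0056 0 0 0 0.2;0.0058 -0.018 0.0056 0 0 0 0.2;0.0058 -0.018 0.0056 0 0 0 0.2;0.0058 -0.018 0.0056 0 0 0 0.2;0.0058 -0.018 0.0056 0 0 0 0.2;0.0058 -0.018 0.0056 0 0 0 0.2;0.0058 -0.018 0.0056 0 0 0 0.2;0.0058 -0.018 0.0056 0 0 0 0.2;0.0058 -0.018 0.0056 0 0 0 0.2;0.0058 -0.018 0.0056 0 0 0 0.2;0.0058 -0.018 0.0056 0 0 0 0.2;0.0058 -0.018 0.0056 0 0 0 0.2;0.0058 -0.018 0.0056 0 0 0 0.2;0.0058 -0.018 0.0056 0 0 0 0.2;0 0 0 -0.0115 0 0.03 0.2;0 0 0 -0.0115 0 0.03 0.2;0 0 0 0 0 0 0.2;0 0 0 0 0 0 0.2;0 0 0 0 0 0 0.2;0 0 0 0 0 0 0.2'
python3 - <<'E'
from h import *
m=np.radians(11.1);p,R=tgt(0,0,0,-20,m);p=np.array([.513,-.190,.11]);delta(p,R)
im,p=cap('side','s11.png');i2,p2=cap('scene','k11.png')
a=cv2.resize(im[150:340,170:360],None,fx=2.1,fy=2.1,interpolation=2);b=cv2.resize(i2[110:290,290:450],None,fx=2.5,fy=2.5,interpolation=2)
o=np.zeros((450,800,3),np.uint8);o[:399,:399]=a;o[:450,400:800]=b;cv2.imwrite('pics/c11.png',o[:,:,::-1])
E
```

```text
time_s: 14.65
tcp_pos: [0.5137, -0.1888, 0.113]
eef_rot: [180.0, -20.1, -168.8]
contact_force: [0.2, 0.9, -0.4]
gripper_width: 0.0434
tool shift [-0.0001 -0.0011  0.0032] rotvec [-0.0002 -0.0016  0.0021]
case [-0.0818 -0.2514  0.113 ] rot [ 179.96726449  -20.09263918 -168.76886238] j [  2.5  25.5 -11.9   3.1 -72.5 -82.7] F [ 0.2  0.9 -0.4]
```

View pics/c11.png

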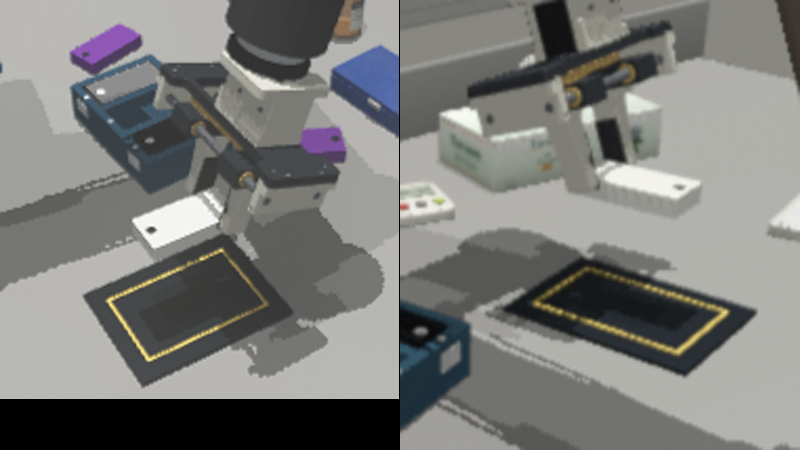

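Run:
```python
from h import *
s=cv2.imread('pics/s11.png')[225:285,225:295];k=cv2.imread('pics/k11.png')[165:205,355:425]
o=np.zeros((560,800,3),np.uint8)
o[:240,:420]=cv2.resize(k,None,fx=6,fy=6,interpolation=2);o[:330,430:]=cv2.resize(s,None,fx=5.5,fy=5.5,interpolation=2)[:330,:370];cv2.imwrite('pics/c12.png',o)
```

```text
(no output)
```

View pics/c12.png

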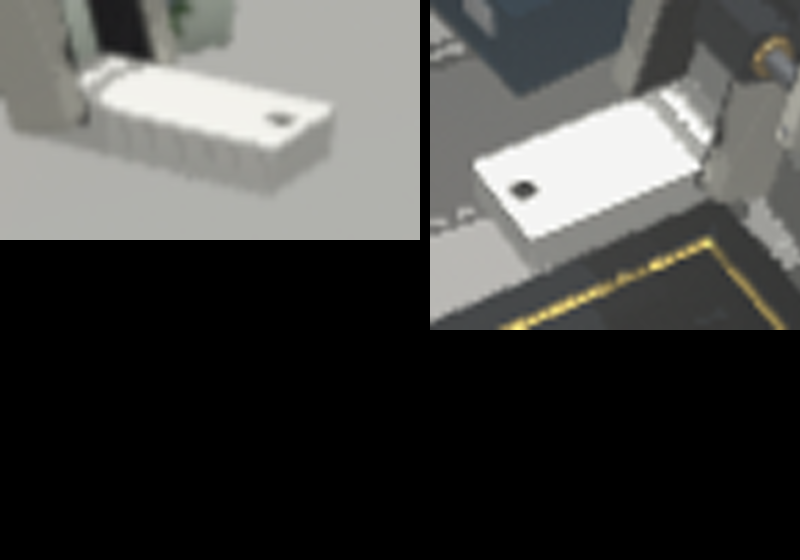

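Run:
```python
from h import *
ps,pd=r.camera_params('scene'),r.camera_params('side')
def tri(a,b):
    c1,d1=ray(ps,a);c2,d2=ray(pd,b)
    t=np.linalg.lstsq(np.stack([d1,-d2],1),c2-c1,rcond=None)[0];q1=c1+d1*t[0];q2=c2+d2*t[1]
    return (q1+q2)/2,np.linalg.norm(q1-q2)
M=np.array([.4836,-.1956]);a=np.radians(11.1);mx=np.array([np.cos(a),np.sin(a)]);my=np.array([-mx[1],mx[0]])
for n,q,w in [('dot',(401.8,184.8),(242.1,259.4)),('+y',(399.7,189.7),(233.2,254.1)),('-y',(410.8,182.3),(243.2,268.6))]:
    X,e=tri(q,w);print(n,np.round(X,4),round(e,4),'mat',np.round([(X[:2]-M)@mx,(X[:2]-M)@my],4))
X=r.get_state()['tcp_pos'];print('tcp mat',(X[:2]-M)@mx,(X[:2]-M)@my,X[2])
```

```text
dot [ 0.4499 -0.2023  0.1237] 0.0021 mat [-0.0344 -0.0001]
+y [ 0.4381 -0.1812  0.1227] 0.0021 mat [-0.0418  0.0228]
-y [ 0.4455 -0.2257  0.1237] 0.0003 mat [-0.0432 -0.0222]
tcp mat 0.03081787508718135 0.0008001470551406581 0.11283655330259741
```

The dot's height (0.1237) and position match the prediction, so the block is level with its bottom about 7 mm below the TCP. I'll lower it 92 mm and then go in 1 mm steps.

```bash
python3 -m inch '-0.0039 0 0.0108 0 0 0 0.2;-0.0039 0 0.0108 0 0 0 0.2;-0.0039 0 0.0108 0 0 0 0.2;-0.0039 0 0.0108 0 0 0 0.2;-0.0039 0 0.0108 0 0 0 0.2;-0.0039 0 0.0108 0 0 0 0.2;-0.0026 0 0.0071 0 0 0 0.2;-0.0026 0 0.0071 0 0 0 0.2;-0.0014 0 0.0038 0 0 0 0.2;0 0 0 0 0 0 0.2;0 0 0 0 0 0 0.2;0 0 0 0 0 0 0.2;0 0 0 0 0 0 0.2'
python3 - <<'E'
from h import *
s=r.get_state();print(s['tcp_pos'],s['contact_force'],s['eef_rot'])
im,p=cap('side','s13.png');i2,p2=cap('scene','k13.png')
a=cv2.resize(im[220:330,200:310],None,fx=3.6,fy=3.6,interpolation=2);b=cv2.resize(i2[200:260,330:440],None,fx=3.6,fy=3.6,interpolation=2)
o=np.zeros((400,800,3),np.uint8);o[:396,:396]=a;o[:216,400:796]=b;cv2.imwrite('pics/c13.png',o[:,:,::-1])
E
```

```text
time_s: 15.83
tcp_pos: [0.5136, -0.1894, 0.0253]
eef_rot: [180.0, -20.1, -168.8]
contact_force: [0.3, -0.1, -0.4]
gripper_width: 0.0436
[ 0.51363362 -0.18940437  0.02528107] [ 0.30388059 -0.08347529 -0.38529525] [ 179.97808382  -20.06703522 -168.84452654]
```

View pics/c13.png

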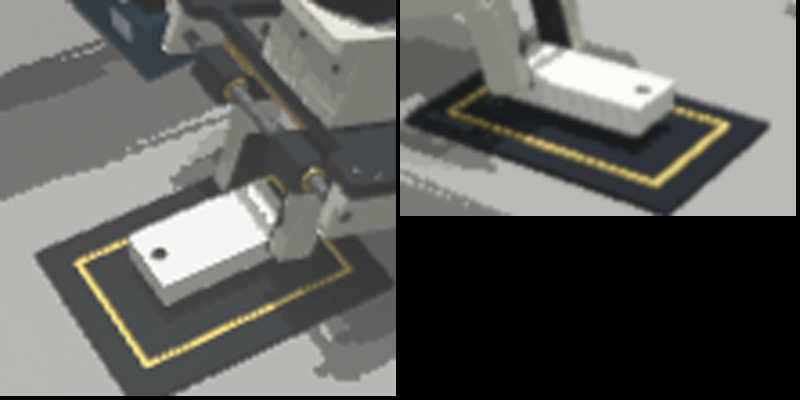

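```bash
python3 -m inch '-0.0007 0 0.0019 0 0 0 0.2;-0.0007 0 0.0019 0 0 0 0.2;-0.0007 0 0.0019 0 0 0 0.2;-0.0007 0 0.0019 0 0 0 0.2;-0.0003 0 0.001 0 0 0 0.2;0 0 0 0 0 0 0.2;0 0 0 0 0 0 0.2'; python3 -m inch '-0.0003 0 0.001 0 0 0 0.2;0 0 0 0 0 0 0.2;0 0 0 0 0 0 0.2'
```

```text
time_s: 16.52
tcp_pos: [0.5131, -0.1894, 0.0154]
eef_rot: [180.0, -20.1, -168.8]
contact_force: [0.7, 0.2, -1.3]
gripper_width: 0.0434
time_s: 16.77
tcp_pos: [0.5131, -0.1894, 0.0145]
eef_rot: [180.0, -20.1, -168.8]
contact_force: [-0.6, 0.6, -1.9]
gripper_width: 0.0434
```

```bash
python3 -m inch '-0.0003 0 0.001 0 0 0 0.2;0 0 0 0 0 0 0.2;0 0 0 0 0 0 0.2'
```

```text
time_s: 17.02
tcp_pos: [0.5131, -0.1894, 0.0141]
eef_rot: [180.0, -20.1, -168.8]
contact_force: [-1.6, 1.5, 4.8]
gripper_width: 0.0435
```

First contact: +4.8 N at z=0.0141. I'll lower a hair more, then let go slowly.

```bash
python3 -m inch '-0.0002 0 0.0005 0 0 0 0.2;0 0 0 0 0 0 0.2;0 0 0 0 0 0 0.2'; python3 -m inch '0 0 0 0 0 0 0.5;0 0 0 0 0 0 0.52;0 0 0 0 0 0 0.54;0 0 0 0 0 0 0.57;0 0 0 0 0 0 0.62;0 0 0 0 0 0 0.7;0 0 0 0 0 0 0.8;0 0 0 0 0 0 0.8' 10
python3 - <<'E'
from h import *
s=r.get_state();print(s['tcp_pos'],s['contact_force'],s['gripper_width'])
im,p=cap('side','s14.png');i2,p2=cap('scene','k14.png')
a=cv2.resize(im[220:330,200:310],None,fx=3.6,fy=3.6,interpolation=2);b=cv2.resize(i2[200:260,330:440],None,fx=3.6,fy=3.6,interpolation=2)
o=np.zeros((400,800,3),np.uint8);o[:396,:396]=a;o[:216,400:796]=b;cv2.imwrite('pics/c14.png',o[:,:,::-1])
E
```

```text
time_s: 17.27
tcp_pos: [0.5131, -0.1894, 0.0141]
eef_rot: [180.0, -20.1, -168.8]
contact_force: [-2.0, 1.7, 10.6]
gripper_width: 0.0435
time_s: 17.93
tcp_pos: [0.513, -0.1894, 0.0128]
eef_rot: [180.0, -20.1, -168.8]
contact_force: [0.4, -0.3, 1.0]
gripper_width: 0.0674
[ 0.51301022 -0.18940558  0.01284762] [ 0.38454506 -0.28093724  0.98220212] 0.06743950909447946
```

View pics/c14.png

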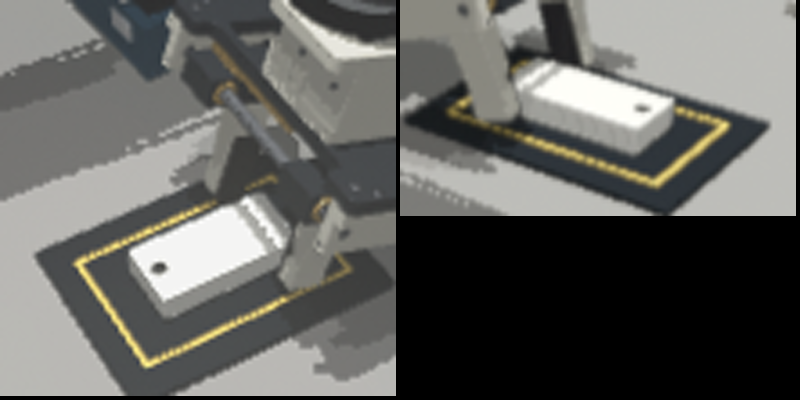

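The block is released and flat inside the frame. I'll retreat along the tool axis and check.

```bash
python3 -m inch '0 0 -0.003 0 0 0 0.8;0 0 -0.008 0 0 0 0.8;0 0 -0.015 0 0 0 0.8;0 0 -0.02 0 0 0 0.8;0 0 -0.02 0 0 0 0.8;0 0 -0.02 0 0 0 0.8;0 0 -0.02 0 0 0 0.8;0 0 -0.02 0 0 0 0.8;0 0 0 0 0 0 0.8;0 0 0 0 0 0 0.8;0 0 0 0 0 0 0.8;0 0 0 0 0 0 0.8'
python3 - <<'E'
from h import *
s=r.get_state();print(s['tcp_pos'],s['contact_force'],s['qd'])
im,p=cap('side','s15.png');i2,p2=cap('scene','k15.png')
a=cv2.resize(im[160:330,180:310],None,fx=3,fy=3,interpolation=2);b=cv2.resize(i2[200:300,200:440],None,fx=1.66,fy=1.66,interpolation=2)
o=np.zeros((510,800,3),np.uint8);o[:,:390]=a;o[:b.shape[0],400:400+b.shape[1]]=b[:,:400];cv2.imwrite('pics/c15.png',o[:,:,::-1])
M=np.array([.4836,-.1956]);A=np.radians(11.1);mx=np.array([np.cos(A),np.sin(A)]);my=np.array([-mx[1],mx[0]])
for n,q,pp in [('side',im,p),('scene',i2,p2)]:
    x0,x1,y0,y1=(225,300,262,320) if n=='side' else (340,430,205,255)
    m=(q[y0:y1,x0:x1].min(2)>150).astype(np.uint8); N,l,st,_=cv2.connectedComponentsWithStats(m);i=1+st[1:,4].argmax();ys,xs=np.nonzero(l==i)
    W=np.array([onz(pp,(x+x0,y+y0),.024)[:2]-M for x,y in zip(xs,ys)]);W=np.c_[W@mx,W@my]*1000
    print(n,len(xs),cv2.minAreaRect(W.astype(np.float32)))
E
```

```text
time_s: 19.03
tcp_pos: [0.5549, -0.181, 0.1308]
eef_rot: [179.9, -20.2, -168.8]
contact_force: [-0.5, -0.6, 0.2]
gripper_width: 0.0703
[ 0.55493974 -0.18103708  0.13076417] [-0.47619955 -0.5574388   0.19121995] [-0.02657884  0.31602874 -0.20439995  0.02105075  0.18482886 -0.08978395]
side 712 ((0.8271446228027344, 1.2226123809814453), (90.54058837890625, 46.03496170043945), 0.11306071281433105)
scene 1018 ((-0.43743896484375, -67.97701263427734), (133.9902801513672, 137.37261962890625), 23.87605094909668)
```

View pics/c15.png

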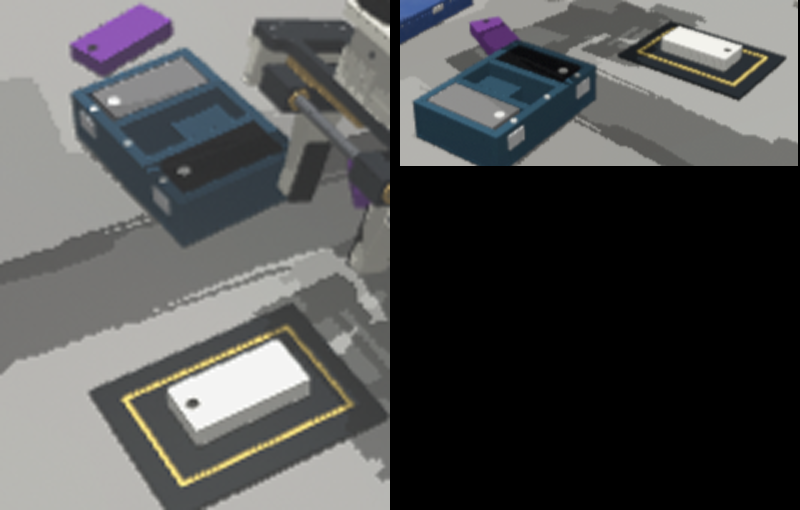

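The block lies centred to about 1 mm and aligned to 0.1°, dot up, with both neighbours still seated and the robot clear. I'm handing in.

```bash
python3 -c "
from plant import r
print(r.close_job())"
```

```text
the job is handed in; nothing more can be done
None
```

The white block is lying flat on the dark mat inside the yellow frame, dotted face up, and I handed the job in after about 19 s on the robot's clock.

**What I did:**
- **Tipping:** I pressed its dotted end down about 15.5 mm. It tipped and stayed up when the fingers left; the press peaked at about 31 N where it bottomed.
- **Gripping:** I gripped the raised end at 40 N with the tool leaning 12°.
- **Placing:** I lifted the block out, levelled it over the mat, lowered it until it touched (about 5 N at first contact, 11 N before release) and opened the fingers slowly.

**Last checks:**
- **Position:** the side camera puts the block about 1 mm from the frame centre and within about 0.1° of its length.
- **Neighbours:** the grey and black blocks are still in their pockets, and the gripper was clear of everything (force near zero).

**What went wrong or disagreed:**
- **Lean:** my first try at leaning the tool the full 32° ran joint 3 into its limit (-58.26 against -58.28) and shifted the tool sideways in free air. I backed off and used the 12° lean instead.
- **Front wall:** the fingers brushed what was probably the pocket's front wall, at about 6 N, during the press.
- **Scene camera check:** the automatic measurement from this camera failed because it picked up the bright table as well as the block. By eye, that picture agrees with the side view.

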